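# Exchange full coin boxes for empty ones in the laundry's coin meters

### The arm

A 6-joint arm with a two-finger parallel gripper is mounted at the origin on the work surface. World frame = base frame: x ahead of the robot, y to its left, z up, the work surface at z = 0. Lengths are in m, angles in rad, forces in N, time in s.
With the tool pointing down it reaches from about 0.325 to 0.75 m from the base axis. Payload 7.6 kg.
Tool frame: the origin (TCP) lies on the centre line of the jaws, within the pads' length; the fingertips stand arm.tips_ahead ahead of it and the grasp point (between the pads) lies 5 mm behind it (arm.tips_ahead is the distance from the TCP to the fingertips, in m); z points along the fingers, y is the line along which they close (so a half turn about z gives the same grasp; the last joint's range is limited). The gripper opens to 85 mm and grips with 20 to 120 N. Pads are 22 mm wide; open, the fingers measure 114 mm over their backs; the gripper's body (76 mm by 85 mm) begins 54 mm behind the grasp point. The pads swing forward as they close: fully open they stand 13 mm farther back than shut.
Start: joints at [-1.351, 0.052, 1.401, -0, 1.689, -0.07], TCP at [0.15, -0.503, 0.245] pointing down, gripper open.
Joint ranges: [-2.9, 2.9], [-0.91, 2.17], [0.12, 2.37], [-1.06, 4.2], [0.26, 2.73], [-2.93, 2.93]. Speed limits (rad/s): [2.57, 2.57, 3.01, 3.14, 3.14, 3.14].

### API

Orientations are given as a unit quaternion [x, y, z, w].
In Python, from bench import arm gives the robot as it stands.
- The arm moves only by the shell command python3 jog.py 'ROWS' [OPENING]. ROWS is a JSON list that holds a single list of rows (three levels of brackets), with 1 to 5 rows, each of 6 numbers: dx, dy, dz in shares of the most that a row can go, 1 being 62.5 mm, then a rotation vector rx, ry, rz in fractions of the full range, 1 being 180 degrees; each row shifts and turns the commanded pose from where the row before left it, along the tool's axes as they then stand; what a row does not reach is not made up. A row lasts 1/8 s, in which the tool goes at most 0.0625 m and 0.188 rad, less where a joint would pass 70% of its speed; a pose out of reach is approached as far as the arm can. OPENING is the opening from 0.0 (shut) to 1.0 (fully open), set as the command begins (- or left out keeps the last). The fingers move at their own pace and stop on an object; the grip force is fixed at half the most. Time passes only in rows, so rows that do not move let the fingers close. It prints the time, the measured TCP pose, the force, the opening and the grip force at its end. A shift or turn number past 1, either way, is cut back to 1. Input that does not fit is refused with a message, and nothing moves.
- arm.sense(): the state, without advancing time (a new reading comes with each control period).
- arm.capture(name): name is "side" or "top"; returns the picture (400x640x3 uint8, red, green, blue); there is no depth.
- arm.get_calibration(name): a dict with "fx", "fy", "cx", "cy" (pixels), "pose" (4x4, takes a point from camera to world coordinates). Camera axes: x right, y down, z forward; pixel columns grow to the right and rows downward; lengths in m; the calibration is good to about 2 mm. A picture is of the moment at which its call begins. get_calibration takes no time and is no camera call.
- arm.close_job(): hands the job in; it is judged then, once.
The state is a dict: "time_s": time; "joint_pos": joint angles; "joint_velocities": joint speeds; "tau": joint torques, N m; "ee_pos": TCP position; "orientation": TCP orientation; "contact_force": force on the tool from outside, world axes, zero at the start; "ft_torque": the same for the moment, N m; "width": opening from 0.0 (shut) to 1.0 (fully open); "gripper_force": force on a finger pad.
Only numpy, scipy, OpenCV 4.12 (cv2) and the standard library are available. Lean on these libraries where they do the work, as an engineer would, in place of code of your own. Each camera call takes 0.05 s, during which the arm holds its last target. There are 200 camera calls.

### The job

It is collection day in the laundry: two coin meters stand with their hoods off, each holding a box full of coins, and the carrying tray holds an empty long and an empty short box. Fit into each meter the empty box of the size that its pocket is made for, and put the two full boxes into the two bays of the carrying tray, either way round, all standing flat in their places; the rubber mat is clear for standing a box on meanwhile. Keep the full boxes level so that no coins spill, set every box down rather than dropping it, and leave the oil bottle and the standing coin roll where they are.

Things in the scene. Friction and masses are not known exactly. Their poses are not given: they have to be found in the camera images.
- full_long: Coin-filled long coin box: open-topped sheet steel, 130 mm long (x axis), 56 wide (y), 65 high, walls 3 mm; both ends alike. Coins seen to about 10 mm below the rim; 0.6 kg give or take 25 %. Starts in meter_long's pocket. Origin: centre of underside. Grip from above across the 56 mm width, fingertips above the 22 mm rims around it.
- full_short: Coin-filled short coin box: open-topped sheet steel, 90 mm long (x axis), 56 wide (y), 65 high, walls 3 mm; both ends alike. Coins seen to about 10 mm below the rim; 0.42 kg give or take 25 %. Starts in meter_short's pocket. Origin: centre of underside. Grip from above across the 56 mm width, fingertips above the 22 mm rims around it.
- empty_long: Empty long coin box: open-topped sheet steel, 130 mm long (x axis), 56 wide (y), 65 high, walls 3 mm; both ends alike. Bare dark floor seen inside; 0.2 kg. Starts in either bay of the tray. Origin: centre of underside. Grip from above across the 56 mm width, fingertips above the 22 mm rims around it.
- empty_short: Empty short coin box: open-topped sheet steel, 90 mm long (x axis), 56 wide (y), 65 high, walls 3 mm; both ends alike. Bare dark floor seen inside; 0.15 kg. Starts in either bay of the tray. Origin: centre of underside. Grip from above across the 56 mm width, fingertips above the 22 mm rims around it.
- meter_long: Open base of the coin meter for the long box, fixed: grey pan with a pocket 150 mm long (x axis), 76 wide (y). Pocket floor 4 mm, its 3 mm thick rim 22 mm above the table. Origin: under the pocket's centre, at table height. Pan: x -103 to 155 mm, 124 wide; timer 66 mm high beyond x = 95, white lock strip at x = -100. At the bench's left, middle or right.
- meter_short: Open base of the coin meter for the short box, fixed: grey pan with a pocket 110 mm long (x axis), 76 wide (y). Pocket floor 4 mm, its 3 mm thick rim 22 mm above the table. Origin: under the pocket's centre, at table height. Pan: x -103 to 155 mm, 124 wide; timer 66 mm high beyond x = 95, white lock strip at x = -100. At the bench's left, middle or right.
- tray: Plywood carrying tray, fixed, 158 mm (x axis) by 212 mm (y), with two equal bays centred at y = +65 and -65 mm, each 150 long (x), 76 wide (y), for either box. Bay floors 4 mm, rims and the 54 mm strip between the bays 22 mm above the table; bail handles at both x ends to x = +-104 mm, 28 high. Origin: under its centre, at table height. At the bench's left, middle or right.
- mat: Black ribbed rubber mat, 150 x 150 mm, 3 mm thick, fixed, empty: a clear place to stand a box on for a while. Origin: centre of its underside, at table height.
- oil: Slim white bottle of machine oil, 32 mm in diameter, 90 mm high, standing loose on the robot's left of the middle, among the work; leave it alone. Origin: centre of its underside.
- coin_roll: Paper-wrapped roll of coins standing on end, 26 mm in diameter, 72 mm high, loose, on the robot's right of the mat; leave it alone. Origin: centre of its underside.

How it is judged:
By the outcome, as a careful person would: the job done as asked, in the order asked, and still so for the second after the job is handed in, with the robot touching nothing.
It also fails if it takes over 112 s, if anything falls off the work surface, if the arm or the gripper's body presses on something with over 40 N, if the wrist force passes 120 N, or if a joint passes its speed limit or range.

## Working session

There is one attempt and no reset: what is moved stays moved. The work goes in short steps, Python scripts to look and compute and a shell command to move; the robot and the scene stay as the last step left them, time stands still between calls to the robot, and variables do not carry over. Pictures are saved under pics/ and viewed, at most 14 in all, crops included, and the job is handed in when it is done.

```bash
ls; mkdir -p pics; python3 - <<'E'
from bench import arm
import cv2
for n in ("side","top"):
    im=arm.capture(n); cv2.imwrite(f"pics/{n}0.png",cv2.cvtColor(im,cv2.COLOR_RGB2BGR))
    c=arm.get_calibration(n); print(n,c)
print(arm.tips_ahead, arm.sense())
E
```

```text
bench.py
jog.py
pics
side {'fx': 380.5339690209304, 'fy': 380.5339690209304, 'cx': 319.53174659891886, 'cy': 197.77414018615258, 'pose': array([[ 0.99652763, -0.05569115,  0.06189648,  0.50973592],
       [-0.08201693, -0.52845205,  0.8449921 , -0.78237599],
       [-0.01434926, -0.84713454, -0.53118469,  0.55951181],
       [ 0.        ,  0.        ,  0.        ,  1.        ]])}
top {'fx': 376.69425335753175, 'fy': 376.69425335753175, 'cx': 321.50784115143887, 'cy': 203.14988032401695, 'pose': array([[ 0.02839899, -0.99083387,  0.13206719,  0.42025986],
       [-0.99924755, -0.02464864,  0.02994621, -0.01522413],
       [-0.02641644, -0.13281826, -0.99078831,  0.95556738],
       [ 0.        ,  0.        ,  0.        ,  1.        ]])}
0.014 {'time_s': 0.1, 'joint_pos': array([-1.35130385e+00,  5.27909157e-02,  1.40160669e+00, -3.58176803e-05,
        1.68861110e+00, -7.03509823e-02]), 'joint_velocities': array([-0.00064108,  0.00038911, -0.00214965,  0.0001126 , -0.00059742,
       -0.00131107]), 'tau': array([ 8.32364130e-04, -3.82580960e+01, -3.60985816e+01, -6.37992844e-05,
        4.74394983e-03,  4.75809856e-06]), 'ee_pos': array([ 0.14997957, -0.502864  ,  0.244556  ]), 'orientation': array([ 9.89517267e-01,  1.44412871e-01, -7.04859257e-05, -7.04734142e-04]), 'contact_force': array([-0.05217152, -0.20462041, -0.68036014]), 'ft_torque': array([ 0.00446439, -0.08114031,  0.01672291]), 'gripper_force': 0.0, 'width': 1.0013169609040897}
```

View pics/top0.png

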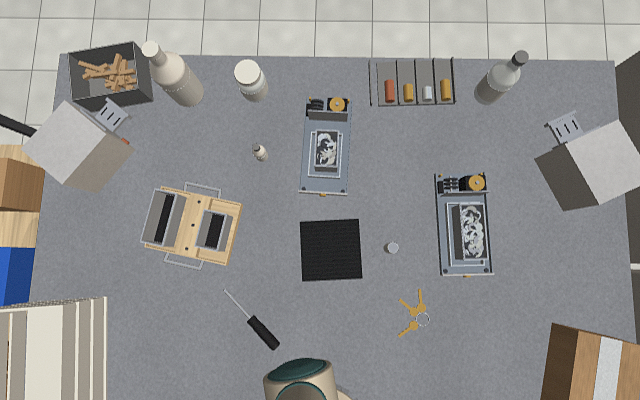

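View pics/side0.png

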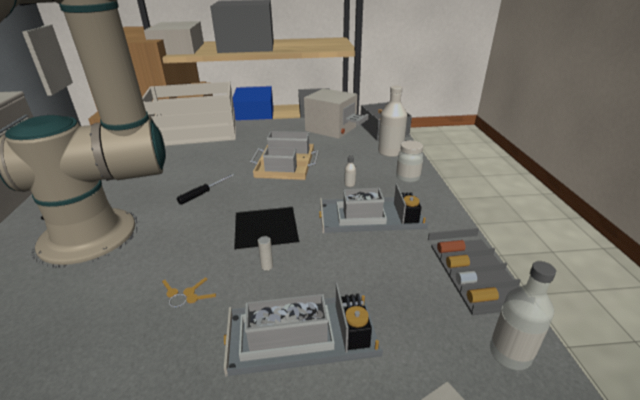

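```bash
python3 - <<'E'
import cv2,numpy as np
im=cv2.imread("pics/top0.png")
out=[]
for x0,y0,w in((294,92,66),(136,175,114),(430,170,70)):
    c=cv2.resize(im[y0:y0+110,x0:x0+w],None,fx=3,fy=3,interpolation=cv2.INTER_CUBIC)
    c=cv2.convertScaleAbs(c,alpha=1.3)
    for k in range(0,w,10): cv2.putText(c,str(x0+k),(k*3,8),0,.28,(0,0,255),1); cv2.line(c,(k*3,9),(k*3,13),(0,0,255),1)
    for k in range(10,110,10): cv2.putText(c,str(y0+k),(0,k*3+3),0,.28,(0,0,255),1);
    out.append(c)
cv2.imwrite("pics/crop1.png",np.hstack(out))
E
```

```text
(no output)
```

View pics/crop1.png

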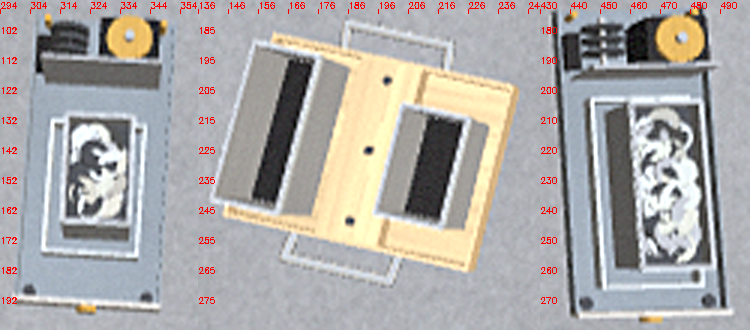

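```bash
cat > h.py <<'E'
import numpy as np, cv2
from bench import arm
def ray(name,uv,z):
    c=arm.get_calibration(name);P=c["pose"];uv=np.atleast_2d(uv).astype(float)
    d=np.c_[(uv[:,0]-c["cx"])/c["fx"],(uv[:,1]-c["cy"])/c["fy"],np.ones(len(uv))]@P[:3,:3].T
    return (P[:3,3]+d*((z-P[2,3])/d[:,2])[:,None])[:,:2]
def fit(p,m):
    p=np.array(p);m=np.array(m);a=p-p.mean(0);b=m-m.mean(0)
    th=np.arctan2((b[:,0]*a[:,1]-b[:,1]*a[:,0]).sum(),(a*b).sum())
    R=np.array([[np.cos(th),-np.sin(th)],[np.sin(th),np.cos(th)]])
    t=p.mean(0)-R@m.mean(0)
    return np.round(t*1000,1),round(np.degrees(th),1),np.round(np.linalg.norm(p-m@R.T-t,axis=1)*1000,1)
E
python3 - <<'E'
from h import *
def rect(l,w): return [(l/2,w/2),(l/2,-w/2),(-l/2,-w/2),(-l/2,w/2)]   # TL TR BR BL
S=lambda q:[(294+u/3,92+v/3) for u,v in q]
T=lambda q:[(136+(u-198)/3,175+v/3) for u,v in q]
L=lambda q:[(430+(u-540)/3,170+v/3) for u,v in q]
B=(.130,.056);b=(.09,.056)
for n,px,z,m in [
 ("full_short",S([(66,116),(133,116),(131,226),(61,222)]),.069,rect(*b)),
 ("pocket_short",S([(51,118),(146,122),(138,258),(40,252)]),.022,rect(.116,.082)),
 ("full_long",L([(632,102),(702,98),(713,264),(641,268)]),.069,rect(*B)),
 ("pocket_long",L([(590,98),(713,284),(598,288)]),.022,[rect(.156,.082)[i] for i in(0,2,3)]),
 ("empty_long",T([(258,42),(325,55),(277,213),(213,198)]),.069,rect(*B)),
 ("empty_short",T([(404,104),(470,118),(440,224),(377,211)]),.069,rect(*b)),
 ("tray",T([(275,33),(518,88),(470,270),(223,215)]),.022,rect(.158,.212)),
 ("mat",[(300,221),(360,219),(362,279),(302,281)],.003,rect(.15,.15))]:
    print(n,*fit(ray("top",px,z),m))
print("oil top",ray("top",[(257,147)],.09),"roll top",ray("top",[(393,246)],.072))
E
cat >> h.py <<'E'
from scipy.spatial.transform import Rotation as Ro
def to(x,y,z,psi,rows=None):
    s=arm.sense();R=Ro.from_quat(s["orientation"]);M=R.as_matrix()
    d=np.array([x,y,z])/1000-s["ee_pos"]; p=np.radians(psi)
    G=np.c_[[np.cos(p),np.sin(p),0],[np.sin(p),-np.cos(p),0],[0,0,-1]]
    rv=Ro.from_matrix(M.T@G).as_rotvec(); t=M.T@d
    print("tool d",np.round(t,4),"rv",np.round(rv,3),"| after-turn d",np.round(G.T@d,4),"n",np.ceil(max(np.linalg.norm(t)/.06,np.linalg.norm(rv)/.18)))
if __name__=="__main__":
    import sys; to(*map(float,sys.argv[1:5]))
E
python3 h.py 672 3 190 -1
```

```text
tool d [ 0.6448 -0.3355  0.0551] rv [-0.001  0.     0.307] | after-turn d [ 0.5131 -0.5149  0.0546] n 13.0
```

The rows are not in the units I measure in: shifts go in shares of 62.5 mm and turns go in shares of 180 degrees. I convert before sending: -0.04 m is -0.64, 0.004 m is 0.064, 0.154 rad / 3.1416 = 0.049.

```bash
python3 jog.py '[[[0,0,0,0,0,0.0487],[0,0,0,0,0,0.049],[0.64,-0.64,0.064,0,0,0],[0.64,-0.64,0.064,0,0,0],[0.64,-0.64,0.064,0,0,0]]]' 1; python3 jog.py '[[[0.64,-0.64,0.064,0,0,0],[0.64,-0.64,0.064,0,0,0],[0.64,-0.64,0.064,0,0,0],[0.64,-0.64,0.064,0,0,0],[0.64,-0.64,0.064,0,0,0]]]'; python3 jog.py '[[[0.64,-0.64,0.064,0,0,0],[0.64,-0.64,0.064,0,0,0],[0.64,-0.64,0.064,0,0,0],[0.64,-0.64,0.064,0,0,0],[0,0,0,0,0,0]]]';python3 h.py 672 3 110 -1
```

```text
time_s: 0.72
ee_pos: [0.2729, -0.3838, 0.2328]
orientation: [1.0, -0.009, -0.0, -0.0]
contact_force: [-0.2, -1.0, 0.1]
width: 1.002
gripper_force: 0.0
time_s: 1.35
ee_pos: [0.4765, -0.1871, 0.2129]
orientation: [1.0, -0.009, -0.0, 0.0]
contact_force: [1.1, -0.0, 0.9]
width: 0.998
gripper_force: 0.0
time_s: 1.98
ee_pos: [0.6391, -0.0283, 0.1942]
orientation: [1.0, -0.006, -0.002, -0.0]
contact_force: [-0.4, -0.8, -0.7]
width: 1.001
gripper_force: 0.0
tool d [ 0.0328 -0.0317  0.0841] rv [-0.001  0.004  0.004] | after-turn d [ 0.0323 -0.0319  0.0842] n 2.0
```

To row units: 0.034 m is 0.544, 0.033 m is 0.528, 0.004 rad / 3.1416 = 0.0013.

```bash
python3 jog.py '[[[0.528,-0.512,0.32,0,0.0013,0.0013],[0,0,0.48,0,0,0],[0,0,0.544,0,0,0],[0,0,0,0,0,0]]]';python3 h.py 672 3 45 -1; python3 - <<'E'
from h import *
a=arm.capture("side")[120:270,260:460];b=arm.capture("top")[80:230,230:430]
o=np.hstack([cv2.resize(x,(400,300),interpolation=cv2.INTER_CUBIC) for x in(a,b)])
cv2.imwrite("pics/a.png",o[:,:,::-1])
E
```

```text
time_s: 2.48
ee_pos: [0.6699, -0.0007, 0.1097]
orientation: [1.0, -0.011, -0.002, 0.0]
contact_force: [-0.6, 0.6, 0.2]
width: 0.999
gripper_force: 0.0
tool d [ 0.0022 -0.0037  0.0647] rv [ 0.     0.003 -0.004] | after-turn d [ 0.002  -0.0037  0.0647] n 2.0
```

View pics/a.png

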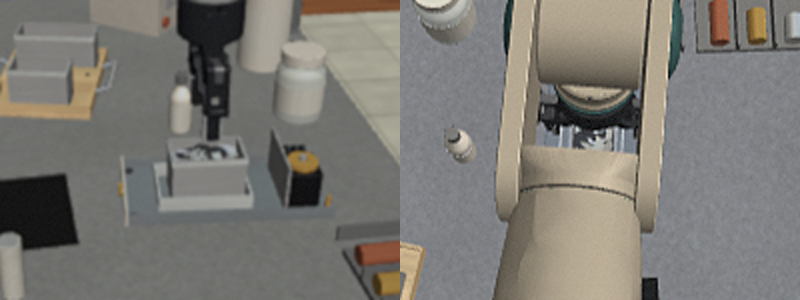

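To row units: 0.035 m is 0.56, 0.03 m is 0.48, -0.004 rad / 3.1416 = -0.0013.

```bash
python3 jog.py '[[[0.032,-0.064,0.56,0,0.001,-0.0013],[0,0,0.48,0,0,0],[0,0,0,0,0,0]]]'; python3 jog.py '[[[0,0,0,0,0,0],[0,0,0,0,0,0],[0,0,0,0,0,0],[0,0,0,0,0,0],[0,0,0,0,0,0]]]' 0;python3 jog.py '[[[0,0,0,0,0,0],[0,0,0,0,0,0]]]'
```

```text
time_s: 2.95
ee_pos: [0.6737, 0.0036, 0.0477]
orientation: [1.0, -0.009, 0.002, 0.0]
contact_force: [-0.8, 0.1, 0.8]
width: 0.998
gripper_force: 0.0
time_s: 3.58
ee_pos: [0.676, 0.0039, 0.0516]
orientation: [1.0, -0.009, 0.006, 0.0]
contact_force: [-0.7, 0.7, 6.5]
width: 0.646
gripper_force: 66.5
time_s: 3.82
ee_pos: [0.676, 0.0039, 0.0516]
orientation: [1.0, -0.009, 0.006, 0.0]
contact_force: [-0.5, -0.1, 6.5]
width: 0.649
gripper_force: 66.5
```

To row units: -0.04 m is -0.64, -0.03 m is -0.48.

```bash
python3 jog.py '[[[0,0,-0.24,0,0,0],[0,0,-0.48,0,0,0],[0,0,-0.64,0,0,0],[0,0,-0.48,0,0,0],[0,0,0,0,0,0]]]';python3 h.py 430 -13 175 0;python3 h.py 676 4 51.6 -1
```

```text
time_s: 4.45
ee_pos: [0.6748, 0.0039, 0.1672]
orientation: [1.0, -0.009, 0.007, 0.0]
contact_force: [-0.0, 0.3, -4.0]
width: 0.648
gripper_force: 65.4
tool d [-0.2444  0.0211 -0.0111] rv [ 0.    -0.013 -0.017] | after-turn d [-0.2448  0.0169 -0.0078] n 5.0
tool d [-0.0004 -0.0002  0.1156] rv [ 0.    -0.013  0.   ] | after-turn d [ 0.0012 -0.0002  0.1156] n 2.0
```

To row units: -0.05 m is -0.8, -0.045 m is -0.72, -0.017 rad / 3.1416 = -0.0054.

```bash
python3 jog.py '[[[-0.48,0.064,0,0,0,0],[-0.72,0.064,0,0,0,0],[-0.8,0.064,0,0,0,0],[-0.8,0.064,0,0,0,0],[-0.64,0.048,0,0,0,-0.0054]]]'; python3 jog.py '[[[-0.448,0.032,0,0,0,0],[0,0,0.64,0,0,0],[0,0,0,0,0,0],[0,0,0,0,0,0]]]'; python3 h.py 430 -13 51 0
```

```text
time_s: 5.08
ee_pos: [0.4556, -0.0113, 0.1597]
orientation: [1.0, 0.0, 0.002, -0.0]
contact_force: [0.5, 0.1, -3.5]
width: 0.644
gripper_force: 65.0
time_s: 5.58
ee_pos: [0.4308, -0.0133, 0.1219]
orientation: [1.0, -0.0, 0.003, 0.0]
contact_force: [-0.3, -0.1, -3.4]
width: 0.644
gripper_force: 65.8
tool d [-0.0013 -0.0004  0.0709] rv [ 0.    -0.007 -0.   ] | after-turn d [-0.0008 -0.0003  0.0709] n 2.0
```

To row units: 0.035 m is 0.56, 0.02 m is 0.32, 0.006 rad / 3.1416 = 0.0019.

```bash
python3 jog.py '[[[0,0,0.56,0,0.0019,0],[0,0,0.32,0,0,0],[0,0,0.128,0,0,0],[0,0,0.064,0,0,0],[0,0,0,0,0,0]]]';  python3 jog.py '[[[0,0,0.032,0,0,0],[0,0,0,0,0,0]]]'
```

```text
time_s: 6.2
ee_pos: [0.4319, -0.0134, 0.0554]
orientation: [1.0, -0.0, 0.007, 0.0]
contact_force: [0.2, 0.2, -4.7]
width: 0.644
gripper_force: 65.9
time_s: 6.45
ee_pos: [0.4315, -0.0134, 0.0529]
orientation: [1.0, -0.0, 0.007, 0.0]
contact_force: [-0.0, -0.3, -4.0]
width: 0.64
gripper_force: 65.9
```

To row units: 0.001 m is 0.016.

```bash
python3 jog.py '[[[0,0,0.016,0,0,0],[0,0,0,0,0,0]]]';python3 jog.py '[[[0,0,0.016,0,0,0],[0,0,0,0,0,0]]]';python3 jog.py '[[[0,0,0.016,0,0,0],[0,0,0,0,0,0]]]'
```

```text
time_s: 6.7
ee_pos: [0.4313, -0.0134, 0.0516]
orientation: [1.0, -0.0, 0.006, 0.0]
contact_force: [-0.4, 0.3, -5.0]
width: 0.643
gripper_force: 65.9
time_s: 6.95
ee_pos: [0.4314, -0.0134, 0.0506]
orientation: [1.0, -0.0, 0.007, 0.0]
contact_force: [-0.1, 0.6, -3.3]
width: 0.647
gripper_force: 66.3
time_s: 7.2
ee_pos: [0.4316, -0.0134, 0.0506]
orientation: [1.0, -0.0, 0.007, 0.0]
contact_force: [-4.2, -0.5, 7.1]
width: 0.651
gripper_force: 67.2
```

To row units: -0.04 m is -0.64, -0.03 m is -0.48.

```bash
python3 jog.py '[[[0,0,0,0,0,0],[0,0,0,0,0,0],[0,0,0,0,0,0],[0,0,0,0,0,0],[0,0,0,0,0,0]]]' 1;python3 jog.py '[[[0,0,-0.32,0,0,0],[0,0,-0.64,0,0,0],[0,0,-0.64,0,0,0],[0,0,-0.48,0,0,0],[0,0,0,0,0,0]]]'; python3 h.py 468.5 272 110 -11; python3 - <<'E'
from h import *
a=arm.capture("side")[120:270,180:480];b=arm.capture("top")[80:230,200:500]
o=np.vstack([cv2.resize(x,(600,300),interpolation=cv2.INTER_CUBIC) for x in(a,b)])
cv2.imwrite("pics/b.png",o[:,:,::-1])
E
```

```text
time_s: 7.82
ee_pos: [0.4314, -0.0134, 0.0496]
orientation: [1.0, -0.0, 0.007, 0.0]
contact_force: [-0.5, 0.2, -0.4]
width: 1.004
gripper_force: 0.0
time_s: 8.45
ee_pos: [0.4308, -0.0135, 0.1821]
orientation: [1.0, -0.0, 0.009, 0.0]
contact_force: [0.2, -0.4, -0.1]
width: 1.001
gripper_force: 0.0
tool d [ 0.0363 -0.2855  0.0725] rv [-0.001 -0.018  0.192] | after-turn d [-0.0175 -0.2874  0.0721] n 5.0
```

View pics/b.png

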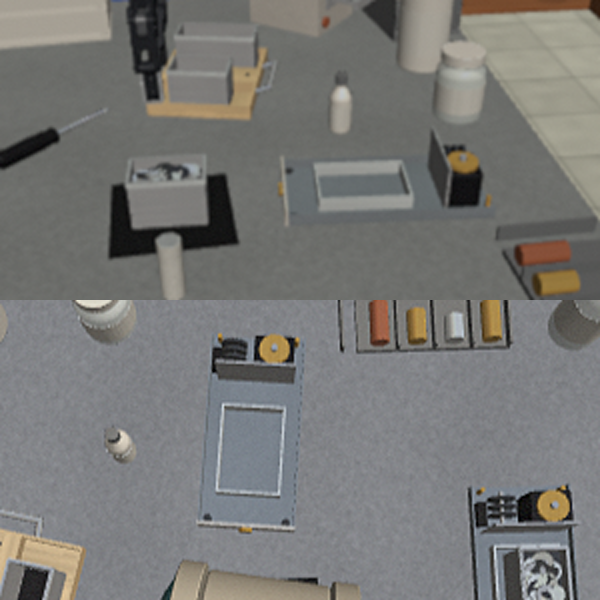

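To row units: -0.05 m is -0.8, -0.04 m is -0.64, 0.1 rad / 3.1416 = 0.0318.

```bash
python3 - <<'E'
from h import *
R=[(.058,.041),(.058,-.041),(-.058,-.041),(-.058,.041)]
print(fit(ray("top",[(200+u/2,80+(v-300)/2) for u,v in[(219,404),(286,405),(282,495),(216,493)]],.022),R))
print(fit(ray("side",[(180+u/2,120+v/2) for u,v in[(405,160),(412,206),(317,209),(312,162)]],.022),R))
E
python3 jog.py '[[[0,0,0,0,-0.0057,0.0318],[0,0,0,0,0,0.0286],[0,-0.64,0,0,0,0],[-0.064,-0.8,0,0,0,0],[-0.064,-0.8,0,0,0,0]]]'; python3 jog.py '[[[-0.064,-0.8,0.16,0,0,0],[-0.064,-0.8,0.32,0,0,0],[0,-0.64,0.48,0,0,0],[0,0,0,0,0,0]]]';python3 h.py 468.5 271 48 -11
```

```text
(array([669.9,   6.7]), np.float64(-0.5), array([1.8, 2.4, 0.7, 1. ]))
(array([669.7,  -3.1]), np.float64(-4.2), array([12.1,  9.6, 12.2, 10.3]))
time_s: 9.18
ee_pos: [0.4477, 0.1269, 0.1778]
orientation: [0.995, -0.095, -0.004, 0.0]
contact_force: [1.6, -0.2, 0.0]
width: 1.005
gripper_force: 0.0
time_s: 9.68
ee_pos: [0.4642, 0.2657, 0.1144]
orientation: [0.996, -0.093, -0.006, 0.002]
contact_force: [0.7, 0.1, 0.1]
width: 0.999
gripper_force: 0.0
tool d [ 0.0041 -0.0064  0.0663] rv [0.005 0.012 0.005] | after-turn d [ 0.0032 -0.0061  0.0664] n 2.0
```

To row units: 0.035 m is 0.56, 0.031 m is 0.496, 0.012 rad / 3.1416 = 0.0038.

```bash
python3 jog.py '[[[0.064,-0.096,0.56,0.0016,0.0038,0.0016],[0,0,0.496,0,0,0],[0,0,0,0,0,0]]]'; python3 jog.py '[[[0,0,0,0,0,0],[0,0,0,0,0,0],[0,0,0,0,0,0],[0,0,0,0,0,0],[0,0,0,0,0,0]]]' 0;python3 jog.py '[[[0,0,-0.24,0,0,0],[0,0,-0.64,0,0,0],[0,0,-0.64,0,0,0],[0,0,-0.64,0,0,0],[0,0,0,0,0,0]]]'; python3 h.py 670 6 190 -1.3
```

```text
time_s: 10.05
ee_pos: [0.47, 0.2683, 0.0509]
orientation: [0.995, -0.098, 0.001, -0.0]
contact_force: [0.1, 0.2, 1.0]
width: 1.006
gripper_force: 0.0
time_s: 10.68
ee_pos: [0.473, 0.2703, 0.0559]
orientation: [0.995, -0.098, 0.005, -0.003]
contact_force: [0.5, -1.4, 6.6]
width: 0.648
gripper_force: 65.8
time_s: 11.3
ee_pos: [0.472, 0.2702, 0.1935]
orientation: [0.995, -0.097, 0.007, -0.004]
contact_force: [-0.7, 0.0, -2.4]
width: 0.641
gripper_force: 64.9
tool d [0.2454 0.2208 0.0047] rv [-0.008 -0.014 -0.172] | after-turn d [0.2039 0.2596 0.0035] n 6.0
```

To row units: 0.045 m is 0.72, 0.04 m is 0.64, -0.172 rad / 3.1416 = -0.0547.

```bash
python3 jog.py '[[[0,0,0,0,0,-0.0547],[0.48,0.64,0,0,0,0],[0.56,0.72,0,0,0,0],[0.56,0.72,0,0,0,0],[0.56,0.72,0,0,0,0]]]'; python3 jog.py '[[[0.56,0.72,0,0,0,0],[0.592,0.64,0.48,0,0,0],[0,0,0.64,0,0,0],[0,0,0,0,0,0]]]'; python3 h.py 673 6 56 -1.3
```

```text
time_s: 11.92
ee_pos: [0.6019, 0.0898, 0.1881]
orientation: [1.0, -0.012, 0.003, -0.002]
contact_force: [0.4, 0.8, -2.0]
width: 0.646
gripper_force: 64.8
time_s: 12.42
ee_pos: [0.6695, 0.0047, 0.1135]
orientation: [1.0, -0.012, -0.002, -0.002]
contact_force: [-0.4, 0.7, -2.1]
width: 0.64
gripper_force: 64.7
tool d [ 0.0037 -0.0012  0.0575] rv [-0.004  0.003 -0.001] | after-turn d [ 0.0035 -0.0014  0.0575] n 1.0
```

To row units: 0.03 m is 0.48, 0.006 m is 0.096, 0.014 rad / 3.1416 = 0.0045.

```bash
python3 jog.py '[[[0.056,-0.016,0.48,0,0.0045,0],[0,0,0.288,0,0,0],[0,0,0.096,0,0,0],[0,0,0,0,0,0]]]'; python3 jog.py '[[[0,0,0.032,0,0,0],[0,0,0,0,0,0]]]'
```

```text
time_s: 12.92
ee_pos: [0.6765, 0.0063, 0.066]
orientation: [1.0, -0.011, 0.011, -0.002]
contact_force: [-0.1, 0.2, -1.7]
width: 0.642
gripper_force: 64.8
time_s: 13.18
ee_pos: [0.6768, 0.006, 0.064]
orientation: [1.0, -0.012, 0.011, -0.002]
contact_force: [-0.0, 0.1, -1.2]
width: 0.646
gripper_force: 64.8
```

To row units: 0.001 m is 0.016.

```bash
python3 jog.py '[[[0,0,0.016,0,0,0],[0,0,0,0,0,0]]]'; python3 h.py 673 6 56 -1.3
```

```text
time_s: 13.42
ee_pos: [0.6765, 0.0061, 0.0623]
orientation: [1.0, -0.012, 0.011, -0.002]
contact_force: [-0.4, -0.2, -1.3]
width: 0.647
gripper_force: 64.8
tool d [-0.0036  0.0002  0.0062] rv [-0.003 -0.022 -0.001] | after-turn d [-0.0035  0.0001  0.0063] n 1.0
```

To row units: -0.0035 m is -0.056, 0.003 m is 0.048, -0.012 rad / 3.1416 = -0.0038.

```bash
python3 jog.py '[[[-0.056,0,0.016,0,-0.0038,0],[0,0,0,0,0,0],[0,0,0.048,0,0,0],[0,0,0,0,0,0]]]'; python3 - <<'E'
from h import *
a=arm.capture("side")[140:265,290:450]
cv2.imwrite("pics/c.png",cv2.resize(a,(640,500),interpolation=cv2.INTER_CUBIC)[:,:,::-1])
E
```

```text
time_s: 13.92
ee_pos: [0.6729, 0.0062, 0.0578]
orientation: [1.0, -0.012, 0.005, -0.002]
contact_force: [-0.2, -0.2, -0.5]
width: 0.644
gripper_force: 64.8
```

View pics/c.png

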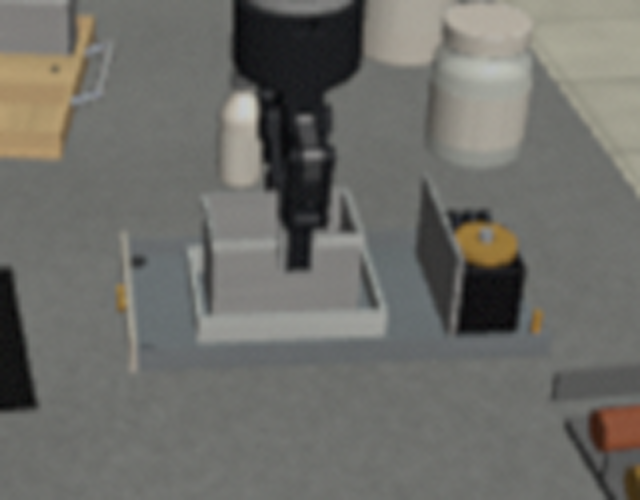

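To row units: 0.004 m is 0.064, 0.0015 m is 0.024.

```bash
python3 jog.py '[[[0.064,0,0,0,0,0],[0,0,0,0,0,0],[0,0,0.024,0,0,0],[0,0,0,0,0,0]]]';python3 jog.py '[[[0,0,0.016,0,0,0],[0,0,0,0,0,0]]]'
```

```text
time_s: 14.48
ee_pos: [0.6769, 0.0061, 0.0565]
orientation: [1.0, -0.012, 0.005, -0.002]
contact_force: [-0.6, 0.9, -1.4]
width: 0.643
gripper_force: 64.8
time_s: 14.72
ee_pos: [0.6772, 0.0061, 0.056]
orientation: [1.0, -0.012, 0.005, -0.002]
contact_force: [0.3, -0.6, -0.8]
width: 0.644
gripper_force: 64.8
```

To row units: 0.001 m is 0.016.

```bash
python3 jog.py '[[[0,0,0.016,0,0,0],[0,0,0,0,0,0]]]';python3 jog.py '[[[0,0,0,0,0,0],[0,0,0,0,0,0],[0,0,0,0,0,0],[0,0,0,0,0,0],[0,0,0,0,0,0]]]' 1;python3 jog.py '[[[0,0,-0.32,0,0,0],[0,0,-0.64,0,0,0],[0,0,-0.64,0,0,0],[0,0,-0.48,0,0,0],[0,0,0,0,0,0]]]'; python3 h.py 480 -345 130 2.8
```

```text
time_s: 14.98
ee_pos: [0.6773, 0.0061, 0.056]
orientation: [1.0, -0.012, 0.005, -0.002]
contact_force: [-2.4, -0.1, 5.0]
width: 0.645
gripper_force: 65.4
time_s: 15.6
ee_pos: [0.6771, 0.0061, 0.0547]
orientation: [1.0, -0.012, 0.005, -0.002]
contact_force: [-0.1, 0.5, -0.3]
width: 1.0
gripper_force: 0.0
time_s: 16.23
ee_pos: [0.6772, 0.0056, 0.1902]
orientation: [1.0, -0.012, 0.009, -0.002]
contact_force: [-0.1, -0.4, 0.8]
width: 1.002
gripper_force: 0.0
tool d [-0.1901  0.3553  0.0556] rv [-0.003 -0.018 -0.072] | after-turn d [-0.2141  0.3406  0.0602] n 7.0
```

To row units: 0.048 m is 0.768, -0.03 m is -0.48, -0.072 rad / 3.1416 = -0.0229.

```bash
python3 jog.py '[[[0,0,0,-0.001,-0.0057,-0.0229],[-0.48,0.768,0,0,0,0],[-0.48,0.768,0,0,0,0],[-0.48,0.768,0,0,0,0],[-0.48,0.768,0,0,0,0]]]'; python3 jog.py '[[[-0.48,0.768,0.16,0,0,0],[-0.48,0.768,0.32,0,0,0],[-0.48,0.768,0.48,0,0,0],[0,0,0,0,0,0]]]'; python3 h.py 480 -345 48 2.8; python3 - <<'E'
from h import *
a=arm.capture("side")[150:400,180:480];b=arm.capture("top")[80:280,260:520]
o=np.hstack([cv2.resize(a,(450,375)),cv2.resize(b,(340,375*1),interpolation=cv2.INTER_CUBIC)])
cv2.imwrite("pics/d.png",o[:,:,::-1])
E
```

```text
time_s: 16.85
ee_pos: [0.5639, -0.1932, 0.1849]
orientation: [1.0, 0.024, -0.005, -0.0]
contact_force: [1.0, -0.9, 0.5]
width: 1.0
gripper_force: 0.0
time_s: 17.35
ee_pos: [0.4791, -0.3408, 0.1233]
orientation: [1.0, 0.022, -0.007, -0.002]
contact_force: [0.5, -0.2, 0.2]
width: 0.998
gripper_force: 0.0
tool d [0.0017 0.0045 0.0753] rv [-0.004  0.013 -0.005] | after-turn d [0.0007 0.0042 0.0753] n 2.0
```

View pics/d.png

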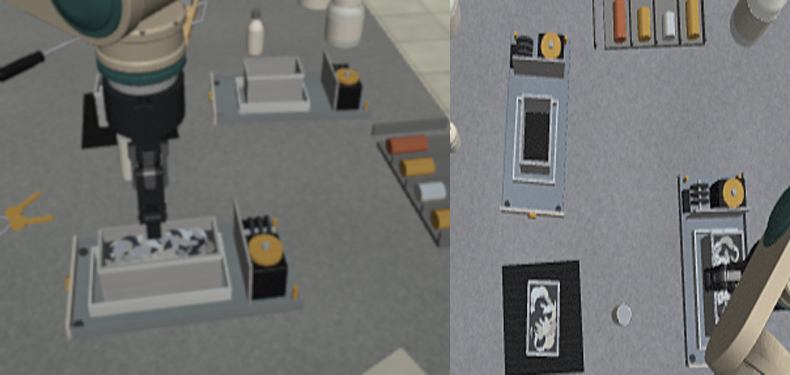

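To row units: 0.037 m is 0.592, 0.035 m is 0.56, 0.013 rad / 3.1416 = 0.0041.

```bash
python3 jog.py '[[[0.088,0.072,0.56,-0.0013,0.0041,-0.0016],[0,0,0.592,0,0,0],[0,0,0,0,0,0],[0,0,0,0,0,0]]]';python3 h.py 484 -345 48 2.8
```

```text
time_s: 17.95
ee_pos: [0.4896, -0.3432, 0.0572]
orientation: [1.0, 0.028, 0.004, 0.003]
contact_force: [0.1, 0.3, 0.7]
width: 1.001
gripper_force: 0.0
tool d [-0.0058  0.0014  0.0092] rv [ 0.005 -0.007  0.006] | after-turn d [-0.0057  0.0015  0.0092] n 1.0
```

To row units: 0.008 m is 0.128, -0.0055 m is -0.088, -0.007 rad / 3.1416 = -0.0022.

```bash
python3 jog.py '[[[-0.088,0.024,0.128,0.0016,-0.0022,0.0019],[0,0,0,0,0,0],[0,0,0,0,0,0]]]'; python3 jog.py '[[[0,0,0,0,0,0],[0,0,0,0,0,0],[0,0,0,0,0,0],[0,0,0,0,0,0],[0,0,0,0,0,0]]]' 0;python3 jog.py '[[[0,0,-0.16,0,0,0],[0,0,-0.32,0,0,0],[0,0,-0.64,0,0,0],[0,0,-0.64,0,0,0],[0,0,-0.64,0,0,0]]]';python3 jog.py '[[[0,0,0,0,0,0]]]'; python3 h.py 469 268 190 -11.1; python3 - <<'E'
from h import *
a=arm.capture("side")[150:400,160:460]
cv2.imwrite("pics/e.png",cv2.resize(a,(600,500))[:,:,::-1])
E
```

```text
time_s: 18.32
ee_pos: [0.483, -0.3453, 0.0474]
orientation: [1.0, 0.024, -0.001, -0.001]
contact_force: [-0.6, 0.4, 0.1]
width: 1.002
gripper_force: 0.0
time_s: 18.95
ee_pos: [0.4831, -0.3451, 0.0474]
orientation: [1.0, 0.024, -0.001, -0.001]
contact_force: [-1.4, 2.4, 4.8]
width: 0.649
gripper_force: 66.0
time_s: 19.58
ee_pos: [0.4829, -0.3453, 0.199]
orientation: [1.0, 0.024, -0.001, -0.001]
contact_force: [1.0, -0.1, -6.2]
width: 0.645
gripper_force: 65.5
time_s: 19.7
ee_pos: [0.4844, -0.3465, 0.2017]
orientation: [1.0, 0.024, 0.002, 0.002]
contact_force: [-0.2, -0.2, -7.2]
width: 0.648
gripper_force: 66.0
tool d [ 0.0138 -0.6145  0.0091] rv [ 0.004 -0.005  0.241] | after-turn d [-0.1334 -0.6     0.0117] n 11.0
```

View pics/e.png

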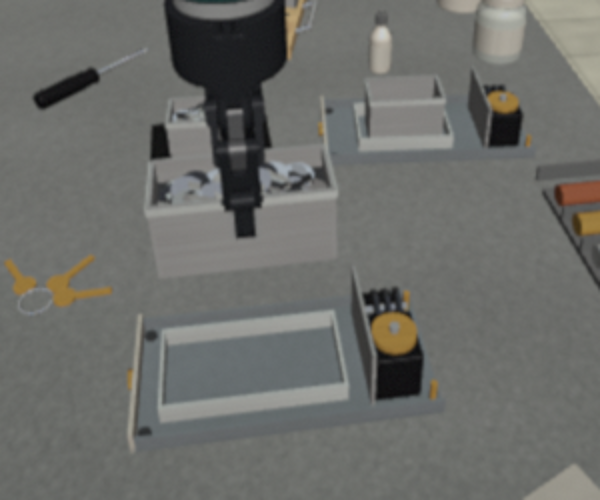

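To row units: -0.05 m is -0.8, -0.012 m is -0.192, 0.12 rad / 3.1416 = 0.0382.

```bash
python3 - <<'E'
from h import *
R=[(.078,.041),(.078,-.041),(-.078,-.041),(-.078,.041)]
print(fit(ray("side",[(160+u/2,150+v/2) for u,v in[(339,313),(347,383),(161,403),(161,326)]],.022),R))
c=arm.capture("top")[160:290,420:520]; cv2.imwrite("pics/f.png",cv2.resize(c,(400,520),interpolation=cv2.INTER_CUBIC)[:,:,::-1])
E
python3 jog.py '[[[0,0,0,0,0,0.0382],[0,0,0,0,0,0.0382],[-0.08,-0.4,0,0,0,0],[-0.16,-0.72,0,0,0,0],[-0.192,-0.8,0,0,0,0]]]';python3 jog.py '[[[-0.192,-0.8,0,0,0,0],[-0.192,-0.8,0,0,0,0],[-0.192,-0.8,0,0,0,0],[-0.192,-0.8,0,0,0,0],[-0.192,-0.8,0,0,0,0]]]';python3 jog.py '[[[-0.192,-0.8,0,0,0,0],[-0.192,-0.8,0,0,0,0],[-0.192,-0.8,0,0,0,0],[-0.16,-0.72,0,0,0,0],[-0.096,-0.4,0,0,0,0]]]';python3 jog.py '[[[0,0,0,0,0,0],[0,0,0,0,0,0],[0,0,0,0,0,0]]]'; python3 h.py 469 268 110 -11.1;
```

```text
(array([ 480.9, -340.5]), np.float64(1.2), array([4.2, 3.1, 2.8, 3.3]))
time_s: 20.42
ee_pos: [0.4784, -0.2209, 0.1938]
orientation: [0.995, -0.097, -0.004, -0.002]
contact_force: [0.8, 0.6, -6.8]
width: 0.647
gripper_force: 66.0
time_s: 21.05
ee_pos: [0.4671, 0.036, 0.1948]
orientation: [0.995, -0.096, -0.003, -0.0]
contact_force: [1.0, -0.3, -6.8]
width: 0.645
gripper_force: 66.0
time_s: 21.68
ee_pos: [0.4579, 0.262, 0.1946]
orientation: [0.995, -0.095, -0.003, 0.001]
contact_force: [0.5, -0.4, -6.5]
width: 0.647
gripper_force: 66.6
time_s: 22.05
ee_pos: [0.4594, 0.2594, 0.1971]
orientation: [0.995, -0.097, -0.002, -0.0]
contact_force: [0.4, -1.3, -6.8]
width: 0.649
gripper_force: 66.7
tool d [ 0.008  -0.0103  0.0871] rv [0.    0.003 0.   ] | after-turn d [ 0.0077 -0.0103  0.0871] n 2.0
```

```bash
python3 - <<'E'
from h import *
a=arm.capture("side")[90:220,180:360];b=arm.capture("top")[165:295,420:520]
o=np.hstack([cv2.resize(a,None,fx=2.8,fy=2.8,interpolation=cv2.INTER_CUBIC),cv2.resize(b,None,fx=2.8,fy=2.8,interpolation=cv2.INTER_CUBIC)])
cv2.imwrite("pics/g.png",o[:,:,::-1])
E
```

```text
(no output)
```

View pics/g.png

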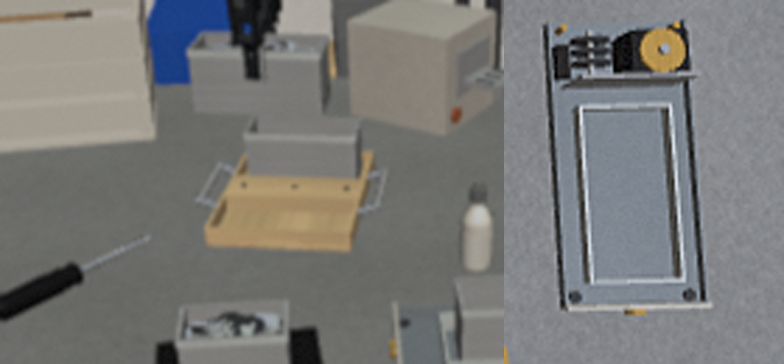

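To row units: 0.04 m is 0.64, 0.03 m is 0.48.

```bash
python3 - <<'E'
from h import *
R=[(.078,.041),(.078,-.041),(-.078,-.041),(-.078,.041)]
print(fit(ray("top",[(420+(u-504)/2.8,165+v/2.8) for u,v in[(574,106),(675,103),(685,283),(585,284)]],.022),R))
print(ray("side",[(180+u/2.8,90+v/2.8) for u,v in[(207,233),(352,236),(372,153)]],.022))
t=np.radians(-11.1);M=np.array([[np.cos(t),-np.sin(t)],[np.sin(t),np.cos(t)]])
print([[.4812,.3316]+M@v for v in[(-.079,-.106),(.079,-.106),(.079,.106)]])
E
python3 jog.py '[[[0.128,-0.16,0.48,0,0,0],[0,0,0.64,0,0,0],[0,0,0.272,0,0,0],[0,0,0,0,0,0],[0,0,0,0,0,0]]]'; python3 h.py 469 268 49 -11.1
```

```text
(array([ 477.4, -340.4]), np.float64(2.2), array([3.2, 3.6, 1.7, 2.1]))
[[0.38919257 0.23047041]
 [0.5424888  0.20707277]
 [0.57772123 0.41627183]]
[array([0.38327055, 0.24279221]), array([0.53831479, 0.21237374]), array([0.57912945, 0.42040779])]
time_s: 22.78
ee_pos: [0.47, 0.2691, 0.1129]
orientation: [0.995, -0.096, 0.0, -0.001]
contact_force: [-0.2, 0.4, -6.5]
width: 0.649
gripper_force: 66.6
tool d [-0.0008  0.0014  0.0639] rv [-0.003 -0.     0.001] | after-turn d [-0.0008  0.0013  0.0639] n 2.0
```

To row units: 0.03 m is 0.48, 0.006 m is 0.096.

```bash
python3 jog.py '[[[0.008,0.032,0.48,0,0,0],[0,0,0.096,0,0,0],[0,0,0,0,0,0],[0,0,0,0,0,0]]]'; python3 - <<'E'
from h import *
a=arm.capture("side")[120:195,235:335]
cv2.imwrite("pics/i.png",cv2.resize(a,None,fx=6,fy=6,interpolation=cv2.INTER_CUBIC)[:,:,::-1])
E
```

```text
time_s: 23.28
ee_pos: [0.4699, 0.2672, 0.0765]
orientation: [0.995, -0.096, -0.0, -0.001]
contact_force: [-0.5, 1.1, -6.8]
width: 0.65
gripper_force: 66.6
```

View pics/i.png

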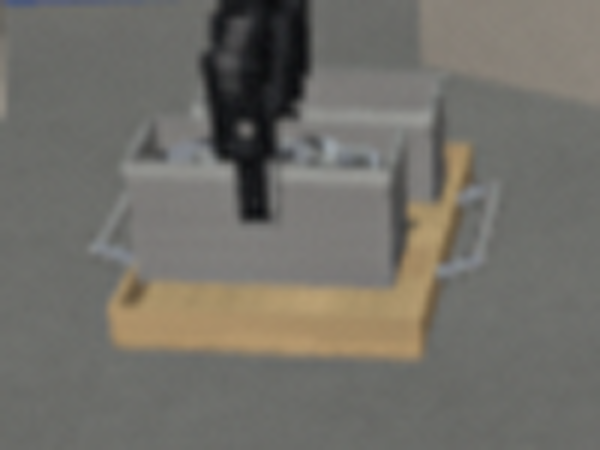

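```bash
python3 - <<'E'
from h import *
p=lambda q:[(235+u/6,120+v/6) for u,v in q]
t=np.radians(-11.1);M=np.array([[np.cos(t),-np.sin(t)],[np.sin(t),np.cos(t)]])
b=ray("side",p([(135,283),(392,285)]),.033); r=ray("side",p([(112,308),(427,320)]),.022)
bc=(b.mean(0)-[.4699,.2672])@M; rc=(r.mean(0)-[.4699,.2672])@M
print(b,r,"box",bc+[0,.028],"bay",rc+[0,.041])
E
```

```text
[[0.39994355 0.2471633 ]
 [0.52798618 0.2308993 ]] [[0.387646   0.24257135]
 [0.54412774 0.21282456]] box [-0.00040101 -0.00078438] bay [0.00366695 0.00146432]
```

To row units: 0.01 m is 0.16, 0.003 m is 0.048.

```bash
python3 jog.py '[[[0.048,-0.016,0.16,0,0,0],[0,0,0.16,0,0,0],[0,0,0.096,0,0,0],[0,0,0,0,0,0],[0,0,0,0,0,0]]]';python3 jog.py '[[[0,0,0.032,0,0,0],[0,0,0,0,0,0],[0,0,0,0,0,0]]]'
```

```text
time_s: 23.95
ee_pos: [0.4721, 0.2672, 0.0488]
orientation: [0.995, -0.096, -0.001, -0.001]
contact_force: [0.2, -0.7, -7.0]
width: 0.648
gripper_force: 66.9
time_s: 24.32
ee_pos: [0.4724, 0.2673, 0.0474]
orientation: [0.995, -0.096, -0.001, -0.001]
contact_force: [-0.7, 0.1, -0.4]
width: 0.646
gripper_force: 67.4
```

To row units: 0.0005 m is 0.008.

```bash
python3 jog.py '[[[0,0,0.008,0,0,0],[0,0,0,0,0,0]]]';python3 jog.py '[[[0,0,0,0,0,0],[0,0,0,0,0,0],[0,0,0,0,0,0],[0,0,0,0,0,0],[0,0,0,0,0,0]]]' 1;python3 jog.py '[[[0,0,-0.32,0,0,0],[0,0,-0.64,0,0,0],[0,0,-0.48,0,0,0],[0,0,0,0,0,0],[0,0,0,0,0,0]]]'; python3 h.py 497 397 120 -11.3
```

```text
time_s: 24.58
ee_pos: [0.4724, 0.2673, 0.0474]
orientation: [0.995, -0.096, -0.001, -0.001]
contact_force: [-3.4, -2.2, 6.4]
width: 0.644
gripper_force: 68.3
time_s: 25.2
ee_pos: [0.4721, 0.2672, 0.0463]
orientation: [0.995, -0.096, -0.001, -0.001]
contact_force: [-0.4, -0.5, -0.2]
width: 1.001
gripper_force: 0.0
time_s: 25.82
ee_pos: [0.4719, 0.2668, 0.1351]
orientation: [0.995, -0.096, -0.002, -0.0]
contact_force: [0.0, -0.3, -0.6]
width: 1.0
gripper_force: 0.0
tool d [-0.0002 -0.1326  0.0151] rv [0.    0.004 0.005] | after-turn d [-0.0009 -0.1326  0.0151] n 3.0
```

To row units: -0.045 m is -0.72, -0.0425 m is -0.68, 0.005 rad / 3.1416 = 0.0016.

```bash
python3 jog.py '[[[0,-0.72,0,0,0.0013,0.0016],[0,-0.72,0,0,0,0],[0,-0.68,0.24,0,0,0],[0,0,0,0,0,0],[0,0,0,0,0,0]]]'; python3 h.py 497 397 48 -11.3
```

```text
time_s: 26.45
ee_pos: [0.4976, 0.3964, 0.1199]
orientation: [0.995, -0.098, -0.0, 0.001]
contact_force: [-0.3, 0.4, 0.7]
width: 0.997
gripper_force: 0.0
tool d [-0.0007 -0.0006  0.0719] rv [0.001 0.    0.   ] | after-turn d [-0.0007 -0.0005  0.0719] n 2.0
```

To row units: 0.037 m is 0.592, 0.035 m is 0.56.

```bash
python3 jog.py '[[[0,0,0.56,0,0,0],[0,0,0.592,0,0,0],[0,0,0,0,0,0],[0,0,0,0,0,0]]]'; python3 jog.py '[[[0,0,0,0,0,0],[0,0,0,0,0,0],[0,0,0,0,0,0],[0,0,0,0,0,0],[0,0,0,0,0,0]]]' 0;python3 jog.py '[[[0,0,-0.32,0,0,0],[0,0,-0.64,0,0,0],[0,0,-0.64,0,0,0],[0,0,-0.8,0,0,0],[0,0,0,0,0,0]]]'; python3 h.py 479 -340 190 2.2
```

```text
time_s: 26.95
ee_pos: [0.4991, 0.397, 0.0515]
orientation: [0.995, -0.099, 0.002, -0.001]
contact_force: [0.8, -0.3, 0.4]
width: 1.0
gripper_force: 0.0
time_s: 27.58
ee_pos: [0.4991, 0.3977, 0.0516]
orientation: [0.995, -0.098, 0.002, -0.001]
contact_force: [-0.6, 0.3, 4.2]
width: 0.647
gripper_force: 65.5
time_s: 28.2
ee_pos: [0.4994, 0.398, 0.2064]
orientation: [0.995, -0.098, 0.005, -0.004]
contact_force: [0.1, 0.4, -2.1]
width: 0.647
gripper_force: 64.7
tool d [0.1244 0.7279 0.0114] rv [-0.007 -0.01  -0.235] | after-turn d [-0.0487  0.7367  0.0164] n 13.0
```

The rows are not in the units I measure in: shifts go in shares of 62.5 mm and turns go in shares of 180 degrees. I convert before sending: 0.055 m is 0.88, 0.04 m is 0.64, -0.118 rad / 3.1416 = -0.0376.

```bash
python3 jog.py '[[[0,0,0,0,0,-0.0372],[0,0,0,0,0,-0.0376],[-0.048,0.64,0,0,0,0],[-0.064,0.88,0,0,0,0],[-0.064,0.88,0,0,0,0]]]';python3 jog.py '[[[-0.064,0.88,0,0,0,0],[-0.064,0.88,0,0,0,0],[-0.064,0.88,0,0,0,0],[-0.064,0.88,0,0,0,0],[-0.064,0.88,0,0,0,0]]]';python3 jog.py '[[[-0.064,0.88,0,0,0,0],[-0.064,0.88,0,0,0,0],[-0.064,0.88,0,0,0,0],[-0.048,0.88,0,0,0,0],[-0.048,0.576,0,0,0,0]]]';python3 jog.py '[[[0,0,0,0,0,0],[0,0,0,0,0,0],[0,0,0,0,0,0]]]'; python3 h.py 479 -340 80 2.2;
```

```text
time_s: 28.82
ee_pos: [0.4918, 0.245, 0.1984]
orientation: [1.0, 0.019, -0.0, 0.0]
contact_force: [0.8, -0.5, -1.3]
width: 0.643
gripper_force: 64.6
time_s: 29.45
ee_pos: [0.4822, -0.0305, 0.1986]
orientation: [1.0, 0.019, 0.0, -0.0]
contact_force: [0.7, -0.4, -2.0]
width: 0.645
gripper_force: 64.6
time_s: 30.08
ee_pos: [0.4737, -0.2874, 0.198]
orientation: [1.0, 0.018, -0.0, -0.001]
contact_force: [0.5, 0.3, -2.2]
width: 0.646
gripper_force: 64.8
time_s: 30.45
ee_pos: [0.4749, -0.2843, 0.1989]
orientation: [1.0, 0.02, 0.001, -0.0]
contact_force: [-0.1, -0.4, -2.3]
width: 0.644
gripper_force: 64.9
tool d [0.0017 0.056  0.1189] rv [-0.001 -0.001  0.001] | after-turn d [0.002  0.0559 0.1189] n 3.0
```

To row units: 0.05 m is 0.8, 0.04 m is 0.64.

```bash
python3 jog.py '[[[0.032,0.64,0,0,0,0],[0,0.256,0.48,0,0,0],[0,0,0.8,0,0,0],[0,0,0.56,0,0,0],[0,0,0,0,0,0]]]';python3 jog.py '[[[0,0,0,0,0,0],[0,0,0,0,0,0]]]';python3 h.py 479 -340 52 2.2; python3 - <<'E'
from h import *
a=arm.capture("side")[270:380,215:395]
cv2.imwrite("pics/j.png",cv2.resize(a,None,fx=4,fy=4,interpolation=cv2.INTER_CUBIC)[:,:,::-1])
E
```

```text
time_s: 31.08
ee_pos: [0.4778, -0.3391, 0.0809]
orientation: [1.0, 0.02, -0.002, -0.002]
contact_force: [-1.5, 0.3, -1.7]
width: 0.648
gripper_force: 64.8
time_s: 31.32
ee_pos: [0.4802, -0.3417, 0.0866]
orientation: [1.0, 0.019, 0.002, 0.001]
contact_force: [0.1, 0.1, -1.4]
width: 0.648
gripper_force: 64.8
tool d [-0.0013 -0.0018  0.0346] rv [ 0.002 -0.005 -0.   ] | after-turn d [-0.0011 -0.0018  0.0346] n 1.0
```

View pics/j.png

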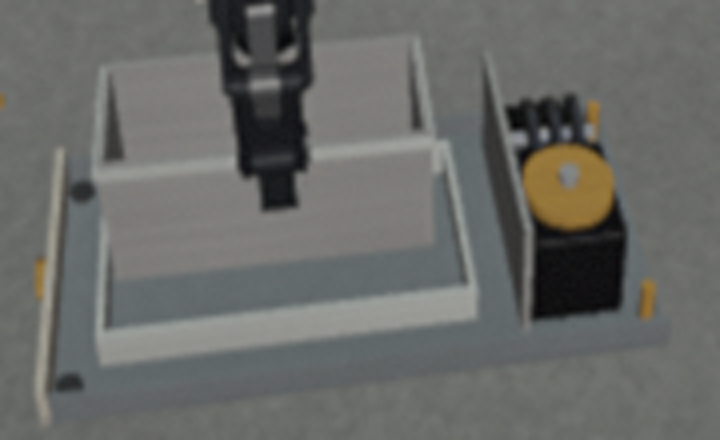

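```bash
python3 - <<'E'
from h import *
p=lambda q:[(215+u/4,270+v/4) for u,v in q]
t=np.radians(2.2);M=np.array([[np.cos(t),-np.sin(t)],[np.sin(t),np.cos(t)]])
T=[.4802,-.3417]
b=ray("side",p([(113,280),(433,247)]),.039); r=ray("side",p([(98,328),(475,289)]),.022)
print(b,r,"box",(b.mean(0)-T)@M+[0,.028],"bay",(r.mean(0)-T)@M+[0,.041])
E
```

```text
[[ 0.411981   -0.37337117]
 [ 0.54237939 -0.3694337 ]] [[ 0.40472625 -0.38267079]
 [ 0.55885854 -0.37843561]] box [-0.00415779 -0.00156462] bay [9.97313244e-05 2.11431165e-03]
```

To row units: 0.015 m is 0.24, 0.004 m is 0.064.

```bash
python3 jog.py '[[[0.064,-0.048,0.16,0,0,0],[0,0,0.24,0,0,0],[0,0,0.096,0,0,0],[0,0,0,0,0,0],[0,0,0,0,0,0]]]';python3 jog.py '[[[0,0,0.032,0,0,0],[0,0,0,0,0,0],[0,0,0,0,0,0]]]'
```

```text
time_s: 32.0
ee_pos: [0.4829, -0.338, 0.0526]
orientation: [1.0, 0.019, 0.001, -0.0]
contact_force: [0.1, -0.6, -2.5]
width: 0.65
gripper_force: 64.9
time_s: 32.38
ee_pos: [0.4831, -0.3382, 0.0517]
orientation: [1.0, 0.019, 0.001, -0.0]
contact_force: [-3.1, 0.8, 4.9]
width: 0.647
gripper_force: 65.7
```

To row units: -0.05 m is -0.8, -0.04 m is -0.64.

```bash
python3 jog.py '[[[0,0,0,0,0,0],[0,0,0,0,0,0],[0,0,0,0,0,0],[0,0,0,0,0,0],[0,0,0,0,0,0]]]' 1;python3 jog.py '[[[0,0,-0.32,0,0,0],[0,0,-0.64,0,0,0],[0,0,-0.64,0,0,0],[0,0,-0.8,0,0,0],[0,0,0,0,0,0]]]'; python3 h.py 428 -13.4 120 0
```

```text
time_s: 33.0
ee_pos: [0.483, -0.338, 0.051]
orientation: [1.0, 0.019, 0.001, -0.0]
contact_force: [0.4, -0.3, 0.6]
width: 0.998
gripper_force: 0.0
time_s: 33.62
ee_pos: [0.4844, -0.3393, 0.2083]
orientation: [1.0, 0.019, 0.005, 0.003]
contact_force: [0.0, 0.4, -0.1]
width: 1.002
gripper_force: 0.0
tool d [-0.0449 -0.3284  0.0855] rv [ 0.007 -0.01   0.038] | after-turn d [-0.0564 -0.3259  0.0883] n 6.0
```

Measuring the box on the mat from the top view taken on the way out as well.

To row units: -0.055 m is -0.88, -0.05 m is -0.8, 0.038 rad / 3.1416 = 0.0121.

```bash
python3 - <<'E'
from h import *
o=arm.capture("top")[160:290,290:510]
cv2.imwrite("pics/k.png",cv2.resize(o,None,fx=3.5,fy=3.5,interpolation=cv2.INTER_CUBIC)[:,:,::-1])
E
python3 jog.py '[[[0,0,0,0.0022,-0.0032,0.0121],[-0.128,-0.8,0,0,0,0],[-0.16,-0.88,0,0,0,0],[-0.16,-0.88,0,0,0,0],[-0.16,-0.88,0,0,0,0]]]';python3 jog.py '[[[-0.16,-0.88,0.16,0,0,0],[-0.128,-0.896,0.32,0,0,0],[0,0,0.48,0,0,0],[0,0,0,0,0,0],[0,0,0,0,0,0]]]';python3 h.py 428 -13.4 49 0
```

```text
time_s: 34.3
ee_pos: [0.4437, -0.1213, 0.202]
orientation: [1.0, -0.0, -0.005, -0.004]
contact_force: [0.8, 0.8, 0.8]
width: 1.001
gripper_force: 0.0
time_s: 34.92
ee_pos: [0.4266, -0.0121, 0.1446]
orientation: [1.0, -0.001, -0.004, -0.004]
contact_force: [0.3, 0.1, 0.4]
width: 1.0
gripper_force: 0.0
tool d [0.0022 0.0019 0.0956] rv [-0.007  0.008 -0.001] | after-turn d [0.0014 0.0013 0.0956] n 2.0
```

View pics/k.png

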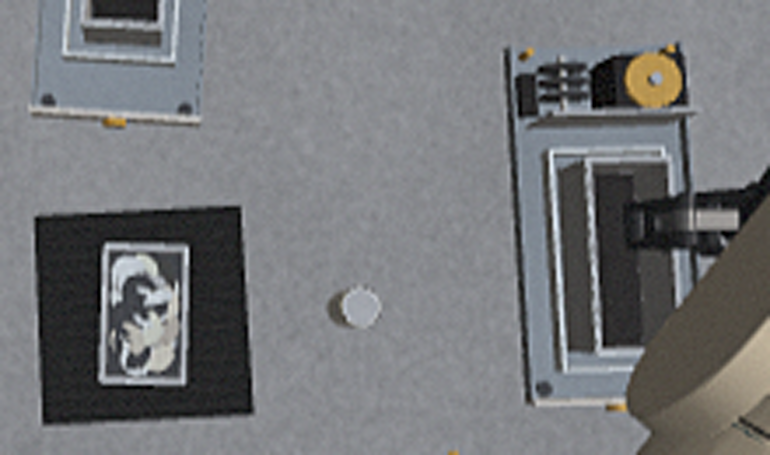

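To row units: 0.035 m is 0.56, 0.03 m is 0.48, 0.008 rad / 3.1416 = 0.0025.

```bash
python3 - <<'E'
from h import *
print(ray("top",[(290+144/3.5,160+314/3.5)],.068))
E
python3 jog.py '[[[0.024,0.024,0.48,-0.0022,0.0025,0],[0,0,0.56,0,0,0],[0,0,0.448,0,0,0],[0,0,0,0,0,0],[0,0,0,0,0,0]]]';python3 h.py 428 -13.4 49 0
```

```text
[[ 0.42934208 -0.01404344]]
time_s: 35.55
ee_pos: [0.4287, -0.0134, 0.0527]
orientation: [1.0, -0.0, 0.001, -0.0]
contact_force: [0.5, -0.1, 0.9]
width: 1.003
gripper_force: 0.0
tool d [-0.0008 -0.      0.0037] rv [-0.    -0.002 -0.001] | after-turn d [-0.0007 -0.      0.0037] n 1.0
```

To row units: 0.0035 m is 0.056.

```bash
python3 jog.py '[[[0,0,0.056,0,0,0],[0,0,0,0,0,0],[0,0,0,0,0,0]]]'; python3 jog.py '[[[0,0,0,0,0,0],[0,0,0,0,0,0],[0,0,0,0,0,0],[0,0,0,0,0,0],[0,0,0,0,0,0]]]' 0;python3 jog.py '[[[0,0,-0.16,0,0,0],[0,0,-0.48,0,0,0],[0,0,-0.64,0,0,0],[0,0,-0.64,0,0,0],[0,0,-0.48,0,0,0]]]';python3 jog.py '[[[0,0,0,0,0,0],[0,0,0,0,0,0]]]';python3 h.py 497 395 190 -11
```

```text
time_s: 35.92
ee_pos: [0.4277, -0.0129, 0.0477]
orientation: [1.0, -0.0, 0.0, -0.0]
contact_force: [0.5, 0.5, -0.2]
width: 1.0
gripper_force: 0.0
time_s: 36.55
ee_pos: [0.4278, -0.013, 0.0477]
orientation: [1.0, -0.0, 0.0, -0.0]
contact_force: [-0.9, -0.0, 5.2]
width: 0.649
gripper_force: 65.2
time_s: 37.17
ee_pos: [0.4273, -0.0129, 0.1988]
orientation: [1.0, -0.0, -0.0, -0.0]
contact_force: [0.6, -0.0, -4.5]
width: 0.646
gripper_force: 64.8
time_s: 37.42
ee_pos: [0.4268, -0.0128, 0.1954]
orientation: [1.0, -0.0, -0.002, -0.0]
contact_force: [0.3, 0.6, -4.8]
width: 0.647
gripper_force: 65.0
tool d [ 0.0702 -0.4078  0.0055] rv [-0.     0.004  0.192] | after-turn d [-0.0089 -0.4138  0.0054] n 7.0
```

To row units: -0.055 m is -0.88, -0.05 m is -0.8, 0.096 rad / 3.1416 = 0.0306.

```bash
python3 jog.py '[[[0,0,0,0,0.0013,0.0306],[0,0,0,0,0,0.0306],[-0.016,-0.48,0,0,0,0],[-0.016,-0.8,0,0,0,0],[-0.016,-0.88,0,0,0,0]]]';python3 jog.py '[[[-0.016,-0.88,0,0,0,0],[-0.016,-0.88,0,0,0,0],[-0.016,-0.88,0,0,0,0],[-0.016,-0.88,0,0,0,0],[-0.032,-0.72,0,0,0,0]]]';python3 jog.py '[[[0,-0.224,0,0,0,0],[0,0,0,0,0,0],[0,0,0,0,0,0],[0,0,0,0,0,0]]]'; python3 h.py 497 395 85 -11
```

```text
time_s: 38.05
ee_pos: [0.4497, 0.1211, 0.1952]
orientation: [0.995, -0.097, 0.0, 0.0]
contact_force: [-0.2, 0.1, -3.1]
width: 0.649
gripper_force: 65.4
time_s: 38.67
ee_pos: [0.4943, 0.383, 0.1943]
orientation: [0.995, -0.096, -0.0, 0.001]
contact_force: [0.0, -0.3, -2.4]
width: 0.647
gripper_force: 65.5
time_s: 39.17
ee_pos: [0.4979, 0.3942, 0.1975]
orientation: [0.995, -0.096, 0.002, -0.0]
contact_force: [-0.3, -0.5, -3.1]
width: 0.645
gripper_force: 65.8
tool d [-0.0014 -0.0006  0.1124] rv [-0.    -0.003 -0.001] | after-turn d [-0.001  -0.0006  0.1125] n 2.0
```

To row units: 0.05 m is 0.8, 0.04 m is 0.64.

```bash
python3 jog.py '[[[-0.016,0,0.64,0,0,0],[0,0,0.8,0,0,0],[0,0,0.352,0,0,0],[0,0,0,0,0,0],[0,0,0,0,0,0]]]';python3 jog.py '[[[0,0,0,0,0,0],[0,0,0,0,0,0]]]';python3 h.py 497 395 49 -11; python3 - <<'E'
from h import *
a=arm.capture("side")[100:195,235:335];b=arm.capture("top")[165:285,130:260]
o=np.hstack([cv2.resize(a,(400,380),interpolation=cv2.INTER_CUBIC),cv2.resize(b,(400,380),interpolation=cv2.INTER_CUBIC)])
cv2.imwrite("pics/l.png",o[:,:,::-1])
E
```

```text
time_s: 39.8
ee_pos: [0.4981, 0.3956, 0.0877]
orientation: [0.995, -0.096, 0.003, -0.001]
contact_force: [-0.5, 0.2, -3.3]
width: 0.648
gripper_force: 65.5
time_s: 40.05
ee_pos: [0.4977, 0.3956, 0.0869]
orientation: [0.995, -0.096, 0.003, -0.001]
contact_force: [0.1, 0.0, -3.3]
width: 0.65
gripper_force: 65.6
tool d [-0.0008  0.0008  0.0379] rv [-0.002 -0.005 -0.   ] | after-turn d [-0.0006  0.0007  0.0379] n 1.0
```

View pics/l.png

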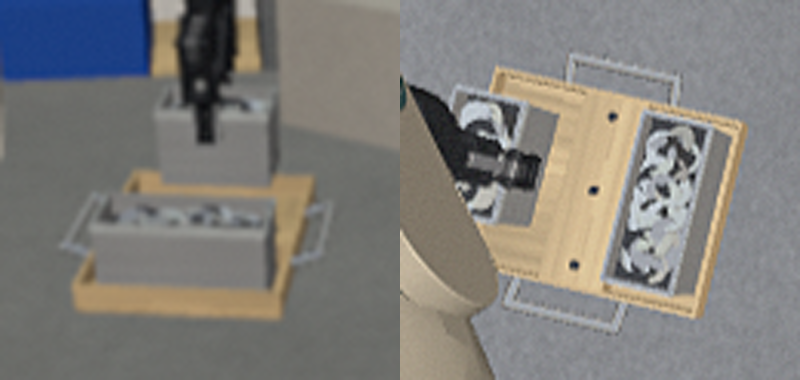

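To row units: 0.015 m is 0.24, 0.006 m is 0.096, -0.005 rad / 3.1416 = -0.0016.

```bash
python3 jog.py '[[[0,0.016,0.24,0,-0.0016,0],[0,0,0.24,0,0,0],[0,0,0.096,0,0,0],[0,0,0,0,0,0],[0,0,0,0,0,0]]]';python3 jog.py '[[[0,0,0.016,0,0,0],[0,0,0,0,0,0],[0,0,0,0,0,0]]]'
```

```text
time_s: 40.78
ee_pos: [0.4969, 0.3943, 0.0491]
orientation: [0.995, -0.096, -0.001, -0.0]
contact_force: [0.8, 0.3, -2.5]
width: 0.645
gripper_force: 65.8
time_s: 41.15
ee_pos: [0.4971, 0.3944, 0.0488]
orientation: [0.995, -0.096, -0.001, -0.001]
contact_force: [-1.4, -0.3, -2.4]
width: 0.649
gripper_force: 66.2
```

To row units: 0.0005 m is 0.008.

```bash
python3 jog.py '[[[0,0,0.008,0,0,0],[0,0,0,0,0,0]]]';python3 jog.py '[[[0,0,0,0,0,0],[0,0,0,0,0,0],[0,0,0,0,0,0],[0,0,0,0,0,0],[0,0,0,0,0,0]]]' 1;python3 jog.py '[[[0,0,-0.32,0,0,0],[0,0,-0.64,0,0,0],[0,0,-0.8,0,0,0],[0,0,-0.8,0,0,0],[-0.48,0.8,0,0,0,0]]]';python3 jog.py '[[[-0.16,0.88,0,0,0,0],[-0.16,0.88,0,0,0,0],[-0.16,0.88,0,0,0,0],[-0.16,0.88,0,0,0,0],[0,0,0,0,0,0]]]'; python3 - <<'E'
from h import *
a=arm.capture("side")[110:375,200:460];b=arm.capture("top")[80:290,130:510]
o=np.hstack([cv2.resize(a,(350,357),interpolation=cv2.INTER_CUBIC),cv2.resize(b,(450,249),interpolation=cv2.INTER_CUBIC).__class__((357,450,3),np.uint8)*0])
o[:249,350:]=cv2.resize(b,(450,249),interpolation=cv2.INTER_CUBIC)
cv2.imwrite("pics/m.png",o[:,:,::-1])
E
```

```text
time_s: 41.4
ee_pos: [0.4972, 0.3945, 0.0488]
orientation: [0.995, -0.096, -0.0, -0.001]
contact_force: [-3.0, -1.5, 2.8]
width: 0.646
gripper_force: 66.5
time_s: 42.02
ee_pos: [0.4971, 0.3944, 0.0482]
orientation: [0.995, -0.096, -0.001, -0.001]
contact_force: [-0.7, -0.3, 0.6]
width: 1.001
gripper_force: 0.0
time_s: 42.65
ee_pos: [0.4617, 0.3533, 0.2159]
orientation: [0.995, -0.096, 0.005, -0.005]
contact_force: [0.1, -0.8, 1.6]
width: 1.001
gripper_force: 0.0
time_s: 43.28
ee_pos: [0.3765, 0.1405, 0.2099]
orientation: [0.995, -0.098, 0.001, -0.001]
contact_force: [0.2, 1.0, -0.1]
width: 0.994
gripper_force: 0.0
```

View pics/m.png

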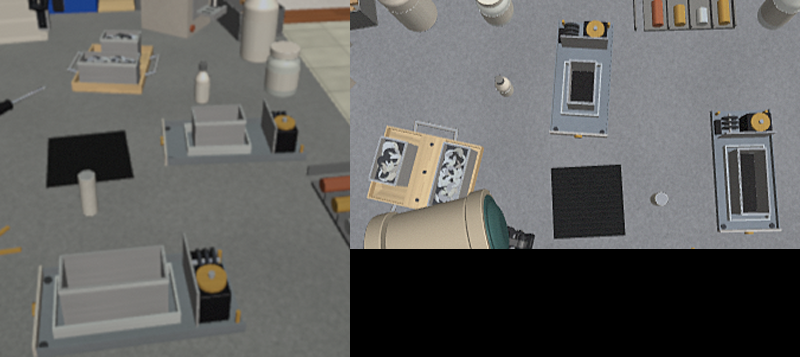

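All four boxes stand flat in their places (empty short and long boxes in their pockets, full ones in the two bays), with the mat clear and the oil bottle and coin roll still standing.

```bash
python3 -c "
from bench import arm
print(arm.close_job())"
```

```text
the job is handed in; nothing more can be done
None
```

The job is done and handed in at about 43 s: each meter holds the empty box of its size, both full boxes stand flat in the tray bays, and I never touched the oil bottle or the coin roll.

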